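Turn the sheller's cover plate inside-up on the work board

ROBOT

A 6-joint arm with a two-finger parallel gripper is mounted at the origin on the work surface. World frame = base frame: x ahead of the robot, y to its left, z up, the work surface at z = 0. Lengths are in m, angles in rad, forces in N, time in s.
With the tool pointing down it reaches from about 0.4 to 0.825 m from the base axis. Payload 7 kg.
Tool frame: the origin (TCP) lies on the centre line of the jaws, within the pads' length; the fingertips stand 25 mm ahead of it and the grasp point (between the pads) lies 6 mm ahead of it; z points along the fingers, y is the line along which they close (so a half turn about z gives the same grasp; the last joint's range is limited). The gripper opens to 88 mm and grips with 3 to 60 N. Pads are 19 mm wide; open, the fingers measure 130 mm over their backs; the gripper's body (78 mm by 193 mm) begins 47 mm behind the grasp point.
Start: joints at [1.456, 0.359, 0.012, 0, -1.224, -0.288], TCP at [0.265, 0.621, 0.252] pointing down, gripper open.
Joint ranges: [-3.07, 3.07], [-1.43, 2.12], [-1.02, 1.25], [-3.03, 1.67], [-3.05, -0], [-3.03, 3.03]. Speed limits (rad/s): [2.39, 2.39, 3.01, 3.14, 3.14, 3.14].

INTERFACE

Orientations are given as [roll, pitch, yaw] about the fixed x, y, z axes, in that order (R = Rz(yaw) Ry(pitch) Rx(roll)).
In Python, from station import readout, vision, arm gives the robot as it stands. The module is installed in compiled form; this text tells all that it offers.
- The arm moves only by the tool carry_out, never from a script. Its argument "commands" is a list of rows, each an object with "dp": the shift along the tool's x, y, z in m, a list of three; "rotation": the turn, a rotation vector about the tool's x, y, z in degrees, a list of three. In form: [{"dp": [dx, dy, dz], "rotation": [wx, wy, wz]}, ...]. A call has 1 to 8 rows; each row shifts and turns the commanded pose from where the row before left it, along the tool's axes as they then stand; what a row does not reach is not made up. A row lasts 1/8 s, in which the tool goes at most 62.5 mm and 10.7 degrees, less where a joint would pass 70% of its speed; a pose out of reach is approached as far as the arm can. A call with a gripper value outside its range is refused whole. "grip" is the finger opening in m, from 0 to 0.0876, set as the call begins (left out, the last holds). The fingers move at their own pace and stop on an object; "force" is the grip in N (left out, the last holds). Time passes only in rows, so rows that do not move let the fingers close. It gives the time, the measured TCP pose, the force, the opening and the grip force at its end, in the units of the state.
- readout.get_state(): the state, without advancing time (a new reading comes with each control period).
- vision.grab_frame(name): name is "scene" or "top" or "wrist"; returns (picture, depth): 384x512x3 uint8, red, green, blue; 384x512 float32, m along the optical axis (not along the pixel's ray), 0 where there is no reading.
- vision.calibration(name): a dict with "fovy" (degrees; the focal length in pixels is half the picture's height over the tangent of half this angle, whatever the lens; pixels are square), "cx", "cy" (the principal point, pixels), "dist" ([k1, k2, p1, p2, k3] as OpenCV has them; the pictures are not rectified), "origin" and "attitude" of the camera in the world; the wrist camera has in their place "mount" (4x4, takes a point from camera to tool coordinates, whose origin is the TCP and whose axes are the flange's). Camera axes: x right, y down, z forward; pixel columns grow to the right and rows downward; lengths in m; the calibration is good to about 2 mm. A picture is of the moment at which its call begins: read the wrist's pose just before it. calibration takes no time and is no camera call.
- arm.job_done(): hands the job in; it is judged then, once.
Trained networks look in the newest picture that a camera, given by its name, has taken for a name from the list of things; names that differ only in an ending like _2 or _b are one class to them, and where a whole thing is asked for, a point or a joint stands for the part that bears it (a point fixed in the world has none). Each returns a list of dicts, best first, with "score" (0 to 1); they miss things now and then, are a little off and sometimes report something else, mostly with a low value. They report only what shows in the picture. A call takes as long as a camera call. They do not tell look-alikes from the thing itself.
- vision.trace(label, camera): "pixels" (384x512 bool, what is visible of it) and "position" ([row, column] in pixels, amid what is visible of it).
The state is a dict: "t": time; "q": joint angles; "qd": joint speeds; "joint_efforts": joint torques, N m; "eef_pos": TCP position; "ee_rot": TCP orientation; "force": force on the tool from outside, world axes, zero at the start; "moment": the same for the moment, N m; "width": finger opening in m; "gripper_force": force on a finger pad.
Only numpy, scipy, OpenCV 4.12 (cv2) and the standard library are available. Lean on these libraries where they do the work, as an engineer would, in place of code of your own. Each camera call takes 0.05 s, during which the arm holds its last target. There are 200 camera calls.

TASK

The red cover plate of the maize sheller lies painted side up on the bench, in front of the wooden work board. Slide it up against the board's front edge and tip it up on that edge and over onto the board, so that its bare metal inside faces up for scraping the gasket, then push it back along the board until it lies flat, square and right up against the dark stop strip. Leave the oiler, bolt tin, jug and screwdriver where they are.

Things in the scene. Friction and masses are not known exactly. Their poses are not given: they have to be found in the camera images.
- board: Fixed pale wooden board, 150 mm (x) by 240 mm (y), top 22 mm above the bench. Origin: centre of its underside; x points away from the robot, z up. Its upright front edge, the wall to tip the plate on, is at x = -75 mm. A dark stop strip 20 mm deep stands along its far edge: near face at x = +55 mm, top 42 mm above the bench.
- cover_center (a point): Loose cast cover, 110 (x) by 100 (y) by 12 mm, about 330 g, square edges; at its -x end the bare lower 5 mm is cut back 8 mm, leaving a lip 7 mm thick and 5 mm off the bench. Fingertips pressing on that end with 14 N lift it by friction. The point is its centre; z points out of the red face, the other is bare metal. It starts before the board, x to the front edge within 12 degrees.
- oiler: Aluminium oiler with a pump lever, 76 mm across, spout to its +x reaching 63 mm from its axis and 168 mm up, lever to -x 56 mm, about 300 g, loose; origin: centre of its underside. Leave alone.
- bolt_tin: Open stainless tin with bolts, 84 mm across, 60 mm high, about 300 g, loose; origin: centre of its underside. Leave alone.
- jug: White plastic measuring jug, 100 mm across, 130 mm high, handle to its +y reaching 83 mm from its axis, loose; origin: centre of its underside. Leave alone.
- screwdriver: Wooden-handled screwdriver lying on the bench along its x axis, about 200 mm long, loose; origin: middle, on the bench. Leave alone.
There are look-alikes about, which are no part of the job. Of the things like the part that bears cover_center, leave any that is white; of the rest the larger one is meant.

How it is judged:
On the way, in this order (a step that is already met when the one before it is completed fails the run):
1. the plate stands tipped up on end at the board's front edge (angle between cover_center's own z axis and vertical between 1.1 and 2.4 rad and x of cover_center in the frame of board between -0.12 and -0.03 m and height (world z) of cover_center below 0.075 m), for 0.1 s.
2. the plate lies turned over, bare side up, on the board (angle between cover_center's own z axis and vertical above 3 rad and height (world z) of cover_center between 0.024 and 0.033 m), for 0.2 s.
At the end, for the whole second after the job is handed in: The plate rests flat on the board (within about 8 degrees), bare side up, its end within 4 mm of the stop strip and square to it within 4 degrees, hanging over neither side of the board by more than 10 mm (all of step 2 and x of cover_center in the frame of board between -0.004 and 0.0025 m and angle between the x axis of cover_center and the x axis of board, either way round below 0.07 rad and y of cover_center in the frame of board between -0.08 and 0.08 m and linear speed of cover below 0.01 m/s); the robot touches nothing.
It fails at once if the oiler is shoved (more than 25 mm) or tipped (distance of oiler from where it was at the start of the episode above 0.025 m or angle between oiler's own z axis and vertical above 0.3 rad).
It fails at once if the bolt tin is shoved (more than 25 mm) or tipped (distance of bolt_tin from where it was at the start of the episode above 0.025 m or angle between bolt_tin's own z axis and vertical above 0.3 rad).
It fails at once if the jug is shoved (more than 25 mm) or tipped (distance of jug from where it was at the start of the episode above 0.025 m or angle between jug's own z axis and vertical above 0.3 rad).
It fails at once if the screwdriver is shoved (more than 25 mm) or tipped (distance of screwdriver from where it was at the start of the episode above 0.025 m).
It also fails if it takes over 72 s, if anything falls off the work surface, if the arm or the gripper's body presses on something with over 40 N, if the wrist force passes 120 N, or if a joint passes its speed limit or range.

## Working session

There is one attempt and no reset: what is moved stays moved. The work goes in short steps, Python scripts to look and compute and a tool call to move; the robot and the scene stay as the last step left them, time stands still between calls to the robot, and variables do not carry over. Pictures are saved under pics/ and viewed, at most 10 in all, crops included, and the job is handed in when it is done.

Besides the shell and the picture viewer there is one more tool, called after "Request:" in YAML: its name, and indented under it one key for each argument. carry_out: Moves the arm, as the interface text tells. Its arguments: {"type":"object","properties":{"commands":{"type":"array"},"grip":{"type":"number"},"force":{"type":"number"}},"required":["commands"]}

```bash
mkdir -p pics; cat > h.py <<'E'
import numpy as np, cv2
from scipy.spatial.transform import Rotation as R
from station import readout, vision, arm
def cam(name, st=None):
    c=vision.calibration(name); f=192/np.tan(np.radians(c['fovy'])/2)
    K=np.array([[f,0,c['cx']],[0,f,c['cy']],[0,0,1.]]); D=np.array(c['dist'],float)
    if 'mount' in c:
        T=np.eye(4); T[:3,:3]=R.from_euler('xyz',st['ee_rot']).as_matrix(); T[:3,3]=st['eef_pos']; T=T@np.array(c['mount'])
    else:
        T=np.eye(4); a=np.array(c['attitude']); T[:3,3]=c['origin']
        T[:3,:3]=a if a.shape==(3,3) else (R.from_euler('xyz',a).as_matrix() if a.size==3 else R.from_quat(a).as_matrix())
    return K,D,T
def cloud(name):
    st=readout.get_state(); im,d=vision.grab_frame(name); K,D,T=cam(name,st)
    v,u=np.mgrid[:384,:512]; p=cv2.undistortPoints(np.stack([u,v],-1).reshape(-1,1,2).astype(np.float64),K,D).reshape(384,512,2)
    P=np.dstack([p*d[...,None],d])@T[:3,:3].T+T[:3,3]; P[d<=0]=np.nan
    return im,P
def save(im,n): cv2.imwrite('pics/'+n,im[...,::-1])
E
python3 - <<'E'
from h import *
for c in ('top','scene'):
    print(c,vision.calibration(c))
    im,P=cloud(c); save(im,c+'1.png'); np.save(c+'P.npy',P)
    for n in ('cover_center','board','oiler','bolt_tin','jug','screwdriver'):
        for r in vision.trace(n,c):
            q=P[r['pixels']]; q=q[~np.isnan(q[:,0])]
            print(c,n,round(r['score'],2),np.round(r['position']),r['pixels'].sum(),np.round(np.median(q,0),3),np.round(np.percentile(q,2,0),3),np.round(np.percentile(q,98,0),3))
print(readout.get_state())
E
```

```text
top {'fovy': 45.29192584707979, 'cx': 253.7973413326566, 'cy': 184.15359274778004, 'dist': array([-0.08122324,  0.        ,  0.        ,  0.        ,  0.        ]), 'origin': array([0.34939995, 0.02928578, 1.33329086]), 'attitude': array([-2.98536547, -0.01752616, -1.54489175])}
top cover_center 0.86 [271. 365.] 1298 [ 0.316 -0.307  0.013] [ 0.263 -0.354  0.008] [ 0.369 -0.258  0.018]
top cover_center 0.84 [201. 273.] 1313 [ 0.51  -0.045  0.013] [ 0.452 -0.1    0.007] [0.568 0.011 0.019]
top cover_center 0.77 [223. 326.] 653 [ 0.449 -0.202  0.01 ] [ 0.411 -0.241  0.003] [ 0.489 -0.165  0.015]
top board 0.69 [142. 256.] 4348 [0.672 0.008 0.024] [ 0.582 -0.11   0.016] [0.757 0.123 0.046]
top oiler 0.68 [113. 327.] 776 [ 0.754 -0.187  0.066] [ 0.73  -0.232  0.   ] [ 0.801 -0.155  0.144]
top bolt_tin 0.93 [170. 344.] 802 [ 0.597 -0.252  0.023] [ 0.553 -0.29  -0.   ] [ 0.635 -0.208  0.063]
top jug 0.68 [156. 182.] 1374 [0.627 0.221 0.057] [0.567 0.145 0.001] [0.66  0.267 0.133]
top screwdriver 0.69 [236. 206.] 310 [0.401 0.143 0.024] [0.359 0.116 0.012] [0.465 0.176 0.03 ]
scene {'fovy': 
[... 1156 characters left out ...]
[0.358 0.109 0.007] [0.444 0.162 0.028]
{'t': 0.7, 'q': array([ 1.45607139e+00,  3.58570902e-01,  1.18760702e-02,  3.92832901e-05,
       -1.22409771e+00, -2.88120853e-01]), 'qd': array([-0.00011078,  0.00064971,  0.00015678, -0.001113  , -0.0001151 ,
        0.00079169]), 'joint_efforts': array([ 9.75273178e-04, -5.82158053e+01,  2.93250811e+01,  7.00119272e+00,
        1.25706030e-02, -2.04628907e-05]), 'eef_pos': array([0.26463286, 0.62093183, 0.25157673]), 'ee_rot': array([-3.14157853e+00, -3.43479494e-05, -4.02832440e-01]), 'force': array([ 0.23110591, -0.33560737,  0.52898995]), 'moment': array([ 0.05464348,  0.01556994, -0.03598463]), 'gripper_force': 0.0, 'width': 0.0875562750207789}
```

View pics/top1.png

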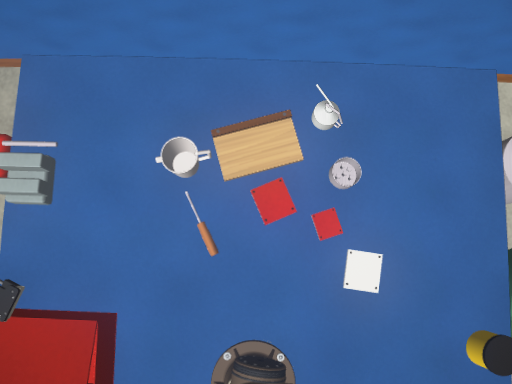

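View pics/scene1.png

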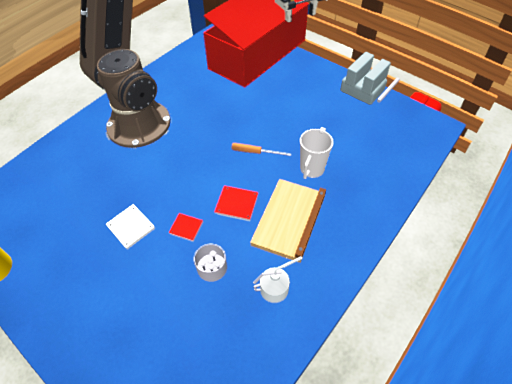

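Top view: large red plate at about (col 273, row 201), the small red look-alike at (326, 224), white at (364, 271), and the board at (256, 142) with its strip along the top. Next I fit the plate and board outlines precisely.

```bash
cat >> h.py <<'E'
def rect(pts):
    (c,s,a)=cv2.minAreaRect(pts.astype(np.float32)*1000); return np.round(c,1),np.round(s,1),round(a,2)
def planepts(mask,name,z,st=None):
    K,D,T=cam(name,st); cs,_=cv2.findContours(mask.astype(np.uint8),0,1); c=max(cs,key=cv2.contourArea).reshape(-1,1,2).astype(float)
    p=cv2.undistortPoints(c,K,D).reshape(-1,2); r=np.c_[p,np.ones(len(p))]@T[:3,:3].T; o=T[:3,3]
    return (o+r*((z-o[2])/r[:,2])[:,None])[:,:2]
E
python3 - <<'E'
from h import *
for c in ('top','scene'):
    im,P=cloud(c); X,Y,Z=P[...,0],P[...,1],P[...,2]; im=im.astype(int); r,g,b=im[...,0],im[...,1],im[...,2]
    m=(r>2*g)&(r>120)&(abs(X-.51)<.09)&(abs(Y+.045)<.09); m=cv2.morphologyEx(m.astype(np.uint8),cv2.MORPH_OPEN,np.ones((3,3)))
    print(c,'plate',m.sum(),rect(planepts(m,c,.012)))
    roi=(abs(X-.672)<.14)&(abs(Y-.005)<.16)
    pale=roi&(r>b+30)&(r>150)&(g>110)
    pale=cv2.morphologyEx(pale.astype(np.uint8),cv2.MORPH_OPEN,np.ones((3,3)))
    print(c,'pale',pale.sum(),rect(planepts(pale,c,.022)))
E
```

```text
top plate 1238 (array([511.4, -45.3]), array([108.9,  99.9]), 24.64)
top pale 3568 (array([663. ,   3.4]), array([132. , 239.3]), 16.92)
scene plate 1012 (array([511.4, -44.6]), array([110.9, 101.8]), 24.5)
scene pale 3199 (array([ 6.648e+02, -1.000e-01]), array([131.5, 247.8]), 16.87)
```

Request:
carry_out:
  commands:
    - {"dp":[0,0,0],"rotation":[0,0,-9]}
    - {"dp":[0,0,0],"rotation":[0,0,-9]}
    - {"dp":[0,0,0],"rotation":[0,0,-9]}
    - {"dp":[0,0,0],"rotation":[0,0,-9]}

```text
t: 1.3
eef_pos: [0.2646, 0.621, 0.2516]
ee_rot: [-3.142, -0.0, 0.231]
force: [-0.9, 0.0, 0.7]
width: 0.0875
gripper_force: 0.0
```

Request:
carry_out:
  commands:
    - {"dp":[0.02,0.055,0],"rotation":[0,0,-3.7]}
    - {"dp":[0.02,0.055,0],"rotation":[0,0,0]}
    - {"dp":[0,0.058,0],"rotation":[0,0,0]}
    - {"dp":[0,0.06,0],"rotation":[0,0,0]}
    - {"dp":[0,0.06,0],"rotation":[0,0,0]}
    - {"dp":[0,0.06,0],"rotation":[0,0,0]}
    - {"dp":[0,0.06,0],"rotation":[0,0,0]}
    - {"dp":[0,0.06,0],"rotation":[0,0,0]}
  grip: 0.05

```text
t: 2.3
eef_pos: [0.4339, 0.18, 0.2521]
ee_rot: [-3.141, -0.001, 0.291]
force: [1.9, 0.6, 0.3]
width: 0.0495
gripper_force: 0.0
```

Request:
carry_out:
  commands:
    - {"dp":[-0.01,0.06,0],"rotation":[0,0,0]}
    - {"dp":[-0.02,0.06,0],"rotation":[0,0,0]}
    - {"dp":[-0.03,0.06,0],"rotation":[0,0,0]}
    - {"dp":[-0.03,0.06,0.0],"rotation":[0,0,0]}
    - {"dp":[-0.02,0.0,0.03],"rotation":[0,0,0]}
    - {"dp":[0,0,0.03],"rotation":[0,0,0]}
    - {"dp":[0,0,0],"rotation":[0,10,0]}
    - {"dp":[0,0,0],"rotation":[0,10,0]}

```text
t: 3.3
eef_pos: [0.3992, -0.0698, 0.1913]
ee_rot: [3.141, -0.353, 0.29]
force: [-0.0, 0.3, 0.4]
width: 0.0496
gripper_force: 0.0
```

Request:
carry_out:
  commands:
    - {"dp":[-0.0171,0.005,0.047],"rotation":[0,0,0]}
    - {"dp":[-0.0171,0.004,0.047],"rotation":[0,0,0]}
    - {"dp":[-0.0137,0,0.0376],"rotation":[0,0,0]}
    - {"dp":[-0.005,0,0.0138],"rotation":[0,0,0]}
    - {"dp":[-0.0024,0,0.0066],"rotation":[0,0,0]}
    - {"dp":[0,0,0],"rotation":[0,0,0]}

```text
t: 4.05
eef_pos: [0.4026, -0.0805, 0.0297]
ee_rot: [-3.136, -0.348, 0.29]
force: [0.5, -0.6, -0.5]
width: 0.0497
gripper_force: 0.0
```

```bash
python3 - <<'E'
from h import *
im,P=cloud('wrist'); save(im,'w1.png'); s=readout.get_state(); print(s['eef_pos'],s['ee_rot'],s['force'])
E
```

```text
[ 0.40273187 -0.08046292  0.03009035] [-3.13568317 -0.34843003  0.29011027] [ 0.2628349  -0.54341069  0.33018809]
```

View pics/w1.png

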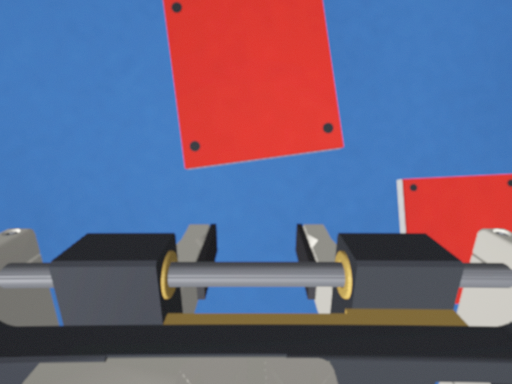

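Request:
carry_out:
  commands:
    - {"dp":[0.0188,0,0.0068],"rotation":[0,0,0]}
    - {"dp":[0.0094,0,0.0034],"rotation":[0,0,0]}
    - {"dp":[0.0094,0,0.0034],"rotation":[0,0,0]}
    - {"dp":[0.0094,0,0.0034],"rotation":[0,0,0]}
    - {"dp":[0.0094,0,0.0034],"rotation":[0,0,0]}
    - {"dp":[0.0094,0,0.0034],"rotation":[0,0,0]}

```text
t: 4.85
eef_pos: [0.47, -0.0602, 0.03]
ee_rot: [-3.136, -0.348, 0.29]
force: [-0.8, -0.5, 0.5]
width: 0.0501
gripper_force: 0.8
```

```bash
cat >> h.py <<'E'
def bf(p): # world->board frame, mm
    c,s=np.cos(.295),np.sin(.295); x,y=p[0]-.673,p[1]-.005
    return np.round(1000*np.array([c*x+s*y,-s*x+c*y,p[2]]),1)
E
python3 - <<'E'
from h import *
im,P=cloud('top'); X,Y=P[...,0],P[...,1]; im=im.astype(int); r,g=im[...,0],im[...,1]
m=(r>2*g)&(r>120)&(abs(X-.54)<.07)&(abs(Y+.03)<.09)
print(m.sum(),rect(planepts(m,'top',.012))); s=readout.get_state(); print(bf(s['eef_pos']),s['ee_rot'],s['force'])
E
```

```text
1216 (array([541.4, -44.4]), array([108.9,  99. ]), 16.66)
[-211.5   -3.4   30.3] [-3.13601587 -0.34969601  0.29080735] [ 0.33679379 -0.17228682 -0.83155392]
```

Request:
carry_out:
  commands:
    - {"dp":[0.0038,0,0.0014],"rotation":[0,0,0]}
    - {"dp":[0.0038,0,0.0014],"rotation":[0,0,0]}
    - {"dp":[0.0019,0,0.0007],"rotation":[0,0,0]}
    - {"dp":[0.0009,0,0.0003],"rotation":[0,0,0]}

```text
t: 5.4
eef_pos: [0.4793, -0.0574, 0.0298]
ee_rot: [-3.135, -0.347, 0.29]
force: [-6.6, -2.6, 6.1]
width: 0.0499
gripper_force: 3.4
```

Request:
carry_out:
  commands:
    - {"dp":[0.0019,0,0.0007],"rotation":[0,0,0]}
    - {"dp":[0.0,0,0.0],"rotation":[0,0,0]}

```text
t: 5.65
eef_pos: [0.4793, -0.0574, 0.0292]
ee_rot: [-3.135, -0.344, 0.289]
force: [-8.8, -2.1, 5.0]
width: 0.0501
gripper_force: 4.5
```

Request:
carry_out:
  commands:
    - {"dp":[0.0019,0,0.0007],"rotation":[0,0,0]}
    - {"dp":[0.0,0,0.0],"rotation":[0,0,0]}

```text
t: 5.9
eef_pos: [0.4794, -0.0574, 0.0285]
ee_rot: [-3.135, -0.341, 0.288]
force: [-12.7, -3.7, 9.3]
width: 0.0501
gripper_force: 6.9
```

```bash
python3 - <<'E'
import numpy as np
r=np.radians; f=r(20)
P=lambda t:np.array([-99*np.cos(t)-4*np.sin(t),99*np.sin(t)+8*np.cos(t)])
for a in range(0,108,4):
    d=P(r(a+4))-P(r(a)); print(a,a+4,np.round([d[0]*np.cos(f)+d[1]*np.sin(f),d[0]*np.sin(f)-d[1]*np.cos(f)],1))
E
```

```text
0 4 [ 2.3 -6.5]
4 8 [ 2.7 -6.3]
8 12 [ 3.2 -6. ]
12 16 [ 3.6 -5.7]
16 20 [ 3.9 -5.4]
20 24 [ 4.3 -5. ]
24 28 [ 4.7 -4.7]
28 32 [ 5.  -4.3]
32 36 [ 5.3 -3.8]
36 40 [ 5.5 -3.4]
40 44 [ 5.8 -3. ]
44 48 [ 6.  -2.5]
48 52 [ 6.2 -2. ]
52 56 [ 6.3 -1.5]
56 60 [ 6.5 -1. ]
60 64 [ 6.6 -0.5]
64 68 [ 6.6 -0. ]
68 72 [6.6 0.5]
72 76 [6.6 1. ]
76 80 [6.6 1.5]
80 84 [6.5 1.9]
84 88 [6.4 2.4]
88 92 [6.3 2.9]
92 96 [6.1 3.3]
96 100 [5.9 3.8]
100 104 [5.7 4.2]
104 108 [5.5 4.6]
```

Request:
carry_out:
  commands:
    - {"dp":[0.0038,0,0.0014],"rotation":[0,0,0]}
    - {"dp":[0.001,0,-0.003],"rotation":[0,0,0]}
    - {"dp":[0.0,0,0.0],"rotation":[0,0,0]}

```text
t: 6.28
eef_pos: [0.4797, -0.0574, 0.0298]
ee_rot: [-3.134, -0.334, 0.287]
force: [-15.0, -6.3, -0.5]
width: 0.0501
gripper_force: 7.9
```

Request:
carry_out:
  commands:
    - {"dp":[0.0019,0,0.0007],"rotation":[0,0,0]}
    - {"dp":[0.0023,0,-0.0065],"rotation":[0,0,0]}
    - {"dp":[0.0027,0,-0.0063],"rotation":[0,0,0]}
    - {"dp":[0.0,0,0.0],"rotation":[0,0,0]}

```text
t: 6.78
eef_pos: [0.4806, -0.0572, 0.0429]
ee_rot: [-3.134, -0.332, 0.286]
force: [-18.9, -5.7, 1.0]
width: 0.0497
gripper_force: 9.6
```

```bash
python3 - <<'E'
from h import *
im,P=cloud('wrist'); save(im,'w2.png'); s=readout.get_state(); print(bf(s['eef_pos']),s['ee_rot'],s['force'])
for r in vision.trace('cover_center','wrist'):
    q=P[r['pixels']]; q=q[~np.isnan(q[:,0])]; c=q.mean(0); n=np.linalg.svd(q-c,full_matrices=False)[2][2]; print(r['score'],bf(c),n)
E
```

```text
[-202.1   -3.5   42.8] [-3.13378355 -0.33167586  0.28635448] [-18.23281958  -5.9570986    0.10637222]
0.83 [-133.9   -8.5   19. ] [0.13420017 0.04129991 0.99009324]
```

View pics/w2.png

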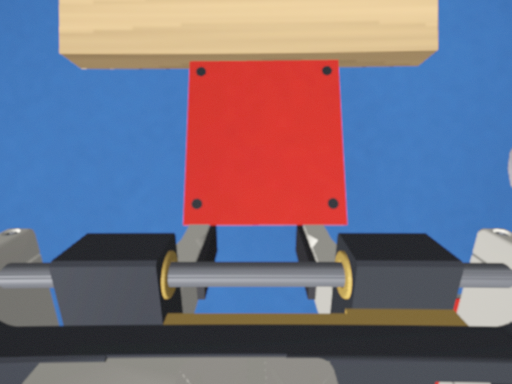

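The plate is square against the board (touching at row ~62), and its near end (row ~223) is lifted, tilted about 8°. I'll keep following the arc.

Request:
carry_out:
  commands:
    - {"dp":[0.0032,0,-0.006],"rotation":[0,0,0]}
    - {"dp":[0.0036,0,-0.0057],"rotation":[0,0,0]}
    - {"dp":[0.0039,0,-0.0054],"rotation":[0,0,0]}
    - {"dp":[0.0043,0,-0.005],"rotation":[0,0,0]}

```text
t: 7.38
eef_pos: [0.4867, -0.0555, 0.0684]
ee_rot: [-3.134, -0.331, 0.286]
force: [-22.9, -5.2, 7.2]
width: 0.0499
gripper_force: 12.1
```

Request:
carry_out:
  commands:
    - {"dp":[0.0047,0,-0.0047],"rotation":[0,0,0]}
    - {"dp":[0.005,0,-0.0043],"rotation":[0,0,0]}
    - {"dp":[0.0053,0,-0.0038],"rotation":[0,0,0]}
    - {"dp":[0.0055,0,-0.0034],"rotation":[0,0,0]}

```text
t: 7.88
eef_pos: [0.499, -0.052, 0.0905]
ee_rot: [-3.133, -0.329, 0.286]
force: [-33.7, -7.8, 21.8]
width: 0.0501
gripper_force: 20.1
```

```bash
cat > c.py <<'E'
from h import *
im,P=cloud('wrist'); save(im,'wl.png'); s=readout.get_state(); print(bf(s['eef_pos']),s['ee_rot'],s['force'])
for r in vision.trace('cover_center','wrist'):
    q=P[r['pixels']]; q=q[~np.isnan(q[:,0])]; c=q.mean(0); n=np.linalg.svd(q-c,full_matrices=False)[2][2]; n*=np.sign(n[2]); print(round(r['score'],2),len(q),bf(c),n.round(3),'tilt',np.degrees(np.arccos(n[2])).round(1))
E
python3 c.py
```

```text
[-182.5   -4.    91.1] [-3.13365497 -0.32977815  0.28633935] [-34.74806918  -6.64692149  23.70707293]
0.69 16585 [-129.7   -8.8   47.4] [0.56  0.171 0.811] tilt 35.8
```

Request:
carry_out:
  commands:
    - {"dp":[0.0028,0,-0.0082],"rotation":[0,0,0]}
    - {"dp":[0.006,0,-0.0025],"rotation":[0,0,0]}
    - {"dp":[0.006,0,-0.0027],"rotation":[0,0,0]}

```text
t: 8.35
eef_pos: [0.5198, -0.0456, 0.1135]
ee_rot: [-3.136, -0.35, 0.29]
force: [-0.2, 1.5, -0.1]
width: 0.05
gripper_force: 0.0
```

```bash
python3 c.py
```

```text
[-160.4   -4.   114.1] [-3.13612521 -0.35128869  0.29095188] [ 0.31540734 -0.10939032  0.54564091]
0.81 10705 [-132.    -7.2   10.9] [-0.001  0.001  1.   ] tilt 0.1
0.51 493 [-127.8  225.7   13. ] [-0.314  0.7    0.641] tilt 50.1
```

Request:
carry_out:
  commands:
    - {"dp":[-0.0305,0,-0.0111],"rotation":[0,0,0]}
    - {"dp":[-0.0305,0,-0.0111],"rotation":[0,0,0]}
    - {"dp":[-0.0115,0,0.0315],"rotation":[0,0,0]}
    - {"dp":[-0.0115,0,0.0315],"rotation":[0,0,0]}
    - {"dp":[-0.0057,0,0.0159],"rotation":[0,0,0]}
    - {"dp":[0,0,0],"rotation":[0,0,0]}

```text
t: 9.2
eef_pos: [0.4559, -0.0644, 0.0276]
ee_rot: [-3.136, -0.346, 0.29]
force: [-0.5, -0.4, 0.2]
width: 0.0498
gripper_force: 0.0
```

```bash
python3 c.py; python3 - <<'E'
from h import *
im,P=cloud('top'); X,Y=P[...,0],P[...,1]; im=im.astype(int); r,g=im[...,0],im[...,1]
m=(r>2*g)&(r>120)&(abs(X-.54)<.07)&(abs(Y+.03)<.09)
c,s,a=rect(planepts(m,'top',.012)); print(m.sum(),s,a,bf([*c/1000,.012]))
E
```

```text
[-227.6   -3.3   28.3] [-3.13560998 -0.34710713  0.29010419] [-0.49966918  0.33795284 -0.26371312]
0.42 79 [-258.  -124.4    7.4] [ 0.006 -0.579  0.815] tilt 35.4
1255 [109.6  98.9] 16.98 [-138.6   -9.7   12. ]
```

```bash
cat > tab.py <<'E'
import numpy as np,sys
r=np.radians; f=r(20)
def P(t):
    d=12*np.cos(t)**2+4*np.sin(t)**2
    return np.array([-(110-d)*np.cos(t)-4*np.sin(t),(110-d)*np.sin(t)+8*np.cos(t)])
for a in range(0,108,4):
    d=P(r(a+4))-P(r(a)); print(a,a+4,np.round([d[0]*np.cos(f)+d[1]*np.sin(f),d[0]*np.sin(f)-d[1]*np.cos(f)],1))
E
python3 tab.py
```

```text
0 4 [ 2.3 -6.4]
4 8 [ 2.6 -6.2]
8 12 [ 3. -6.]
12 16 [ 3.3 -5.8]
16 20 [ 3.7 -5.6]
20 24 [ 4.  -5.3]
24 28 [ 4.4 -5. ]
28 32 [ 4.7 -4.7]
32 36 [ 5.  -4.3]
36 40 [ 5.4 -3.9]
40 44 [ 5.7 -3.5]
44 48 [ 6.  -3.1]
48 52 [ 6.2 -2.6]
52 56 [ 6.5 -2.1]
56 60 [ 6.7 -1.6]
60 64 [ 6.8 -1.1]
64 68 [ 7.  -0.5]
68 72 [7.1 0.1]
72 76 [7.1 0.7]
76 80 [7.1 1.3]
80 84 [7.  1.9]
84 88 [6.9 2.5]
88 92 [6.8 3.1]
92 96 [6.6 3.6]
96 100 [6.3 4.1]
100 104 [6.  4.6]
104 108 [5.7 5.1]
```

Request:
carry_out:
  commands:
    - {"dp":[0.0097,0,0.0024],"rotation":[0,0,0]}
    - {"dp":[0.0094,0,0.0034],"rotation":[0,0,0]}
    - {"dp":[0.0056,0,0.002],"rotation":[0,0,0]}
    - {"dp":[0.0047,0,0.0017],"rotation":[0,0,0]}
    - {"dp":[0.0047,0,0.0017],"rotation":[0,0,0]}
    - {"dp":[0,0,0],"rotation":[0,0,0]}

```text
t: 10.1
eef_pos: [0.4798, -0.0573, 0.0262]
ee_rot: [-3.133, -0.33, 0.286]
force: [-30.2, -7.3, 25.1]
width: 0.0501
gripper_force: 21.5
```

Request:
carry_out:
  commands:
    - {"dp":[-0.0009,0,-0.0048],"rotation":[0,0,0]}
    - {"dp":[0,0,0],"rotation":[0,0,0]}

```text
t: 10.35
eef_pos: [0.4797, -0.0574, 0.0305]
ee_rot: [-3.134, -0.333, 0.287]
force: [-14.8, -5.5, -1.1]
width: 0.0497
gripper_force: 8.1
```

Request:
carry_out:
  commands:
    - {"dp":[0.0028,0,0.001],"rotation":[0,0,0]}
    - {"dp":[0.0023,0,-0.0064],"rotation":[0,0,0]}
    - {"dp":[0.0026,0,-0.0062],"rotation":[0,0,0]}
    - {"dp":[0.003,0,-0.006],"rotation":[0,0,0]}
    - {"dp":[0.0033,0,-0.0058],"rotation":[0,0,0]}
    - {"dp":[0.0037,0,-0.0056],"rotation":[0,0,0]}

```text
t: 11.1
eef_pos: [0.4848, -0.056, 0.0627]
ee_rot: [-3.134, -0.33, 0.286]
force: [-21.4, -5.6, 5.4]
width: 0.0502
gripper_force: 11.2
```

Request:
carry_out:
  commands:
    - {"dp":[0.004,0,-0.0053],"rotation":[0,0,0]}
    - {"dp":[0.0044,0,-0.005],"rotation":[0,0,0]}
    - {"dp":[0.0047,0,-0.0047],"rotation":[0,0,0]}
    - {"dp":[0.005,0,-0.0043],"rotation":[0,0,0]}

```text
t: 11.6
eef_pos: [0.4971, -0.0525, 0.0883]
ee_rot: [-3.134, -0.334, 0.287]
force: [-22.9, -5.0, 12.4]
width: 0.0497
gripper_force: 12.7
```

```bash
python3 c.py
```

```text
[-184.4   -3.9   89.1] [-3.13429442 -0.33486074  0.28735158] [-24.32440278  -5.50548265  16.68793884]
0.66 16870 [-130.4   -9.7   46.5] [0.549 0.156 0.821] tilt 34.8
```

Request:
carry_out:
  commands:
    - {"dp":[0.0054,0,-0.0039],"rotation":[0,0,0]}
    - {"dp":[0.0057,0,-0.0035],"rotation":[0,0,0]}

```text
t: 11.95
eef_pos: [0.5062, -0.0499, 0.1001]
ee_rot: [-3.135, -0.337, 0.288]
force: [-20.8, -4.4, 16.2]
width: 0.0498
gripper_force: 13.4
```

Request:
carry_out:
  commands:
    - {"dp":[0.006,0,-0.0031],"rotation":[0,0,0]}
    - {"dp":[0.0062,0,-0.0026],"rotation":[0,0,0]}

```text
t: 12.2
eef_pos: [0.5187, -0.0463, 0.1116]
ee_rot: [-3.135, -0.344, 0.289]
force: [-13.2, -3.0, 15.4]
width: 0.0498
gripper_force: 10.3
```

```bash
python3 c.py
```

```text
[-160.8   -4.3  112.8] [-3.1358636  -0.34643851  0.28980198] [-13.71504168  -1.95242792  20.68092291]
0.61 11692 [-119.2   -9.8   62.9] [0.758 0.229 0.61 ] tilt 52.4
```

Request:
carry_out:
  commands:
    - {"dp":[0.0065,0,-0.0021],"rotation":[0,0,0]}
    - {"dp":[0.0067,0,-0.0016],"rotation":[0,0,0]}

```text
t: 12.55
eef_pos: [0.5323, -0.0422, 0.1209]
ee_rot: [-3.136, -0.349, 0.29]
force: [-2.2, -0.2, 5.6]
width: 0.0501
gripper_force: 3.3
```

Request:
carry_out:
  commands:
    - {"dp":[0.0068,0,-0.0011],"rotation":[0,0,0]}
    - {"dp":[0.007,0,-0.0005],"rotation":[0,0,0]}

```text
t: 12.8
eef_pos: [0.5446, -0.0383, 0.1265]
ee_rot: [-3.136, -0.349, 0.29]
force: [-0.6, 0.0, -0.2]
width: 0.0501
gripper_force: 0.2
```

```bash
python3 c.py
```

```text
[-134.4   -4.1  127. ] [-3.13599524 -0.34986746  0.29056133] [0.56770278 0.15878294 2.40419499]
0.63 7327 [-103.5  -10.    75.8] [0.891 0.267 0.366] tilt 68.5
```

Request:
carry_out:
  commands:
    - {"dp":[0.0045,0,0.003],"rotation":[0,0,0]}
    - {"dp":[0.007,0,0.001],"rotation":[0,0,0]}

```text
t: 13.15
eef_pos: [0.5588, -0.0343, 0.1296]
ee_rot: [-3.137, -0.356, 0.292]
force: [-4.7, 1.2, 16.6]
width: 0.05
gripper_force: 8.6
```

```bash
python3 c.py
```

```text
[-119.8   -4.4  129.7] [-3.13709939 -0.35630483  0.29202789] [-1.71010124  0.05768019 15.7715995 ]
0.81 5668 [-95.3 -10.2  79.2] [0.926 0.276 0.258] tilt 75.1
```

Request:
carry_out:
  commands:
    - {"dp":[0.0071,0,0.0013],"rotation":[0,0,0]}
    - {"dp":[0.007,0,0.0019],"rotation":[0,0,0]}

```text
t: 13.5
eef_pos: [0.5726, -0.0301, 0.1312]
ee_rot: [-3.137, -0.356, 0.292]
force: [0.1, 0.6, 12.5]
width: 0.0501
gripper_force: 5.8
```

Request:
carry_out:
  commands:
    - {"dp":[0.0069,0,0.0024],"rotation":[0,0,0]}
    - {"dp":[0.0068,0,0.003],"rotation":[0,0,0]}

```text
t: 13.75
eef_pos: [0.5872, -0.0257, 0.1311]
ee_rot: [-3.137, -0.357, 0.292]
force: [-1.9, 1.0, 16.5]
width: 0.0498
gripper_force: 7.6
```

```bash
python3 c.py
```

```text
[-90.   -4.4 131.1] [-3.13721267 -0.35711496  0.29229257] [ 0.49404503  1.69230639 12.84369478]
0.6 2003 [-76.3 -12.3 105.8] [-0.945 -0.289  0.154] tilt 81.1
```

Request:
carry_out:
  commands:
    - {"dp":[0.0066,0,0.0034],"rotation":[0,0,0]}
    - {"dp":[0.0063,0,0.0039],"rotation":[0,0,0]}
    - {"dp":[0.006,0,0.0042],"rotation":[0,0,0]}
    - {"dp":[0.006,0,0.0045],"rotation":[0,0,0]}

```text
t: 14.35
eef_pos: [0.6114, -0.0181, 0.1212]
ee_rot: [-3.135, -0.349, 0.29]
force: [-0.1, 0.2, -0.4]
width: 0.0496
gripper_force: 0.0
```

```bash
python3 c.py
```

```text
[-65.3  -4.2 120.5] [-3.13557948 -0.34775703  0.29016067] [ 1.17809515  1.47848815 -0.18686466]
0.62 8910 [-47.1  -7.9  66.8] [-0.643 -0.19   0.742] tilt 42.1
```

View pics/wl.png

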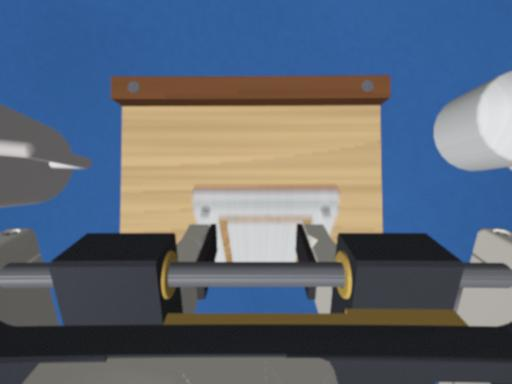

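The plate has gone past vertical and its bare metal side (around (265, 220)) is falling onto the board. I'll let it settle.

Request:
carry_out:
  commands:
    - {"dp":[0,0,0],"rotation":[0,0,0]}
    - {"dp":[0,0,0],"rotation":[0,0,0]}
    - {"dp":[-0.01,0,-0.02],"rotation":[0,0,0]}
    - {"dp":[-0.03,0,-0.02],"rotation":[0,0,0]}
    - {"dp":[-0.04,0,-0.01],"rotation":[0,0,0]}
    - {"dp":[-0.04,0,-0.01],"rotation":[0,0,0]}

```text
t: 15.2
eef_pos: [0.4821, -0.0571, 0.1366]
ee_rot: [-3.136, -0.349, 0.29]
force: [0.3, -0.3, 0.9]
width: 0.05
gripper_force: 0.0
```

```bash
python3 c.py;  python3 - <<'E'
from h import *
im,P=cloud('top'); save(im[90:220,190:370].repeat(4,0).repeat(4,1),'t3.png')
for r in vision.trace('cover_center','top'):
    c,s,a=rect(planepts(r['pixels'],'top',.034)); print(round(r['score'],2),s,a,bf([*c/1000,.034]),r['position'])
E
```

```text
[-206.7   -3.8  134.8] [-3.13385059 -0.34484053  0.28726727] [-8.58620671 -3.44124721 -4.09465002]
0.57 12018 [-68.2  -9.9  32.6] [0.006 0.002 1.   ] tilt 0.3
0.92 [112.6 101.7] 17.34 [-66.8  -9.2  34. ] [164.2, 269.0]
0.63 [75.  42.3] 19.7 [-274.5 -142.9   34. ] [220.8, 335.0]
0.61 [102.1 109.3] 83.49 [-429.  -186.5   34. ] [270.4, 364.5]
```

View pics/wl.png

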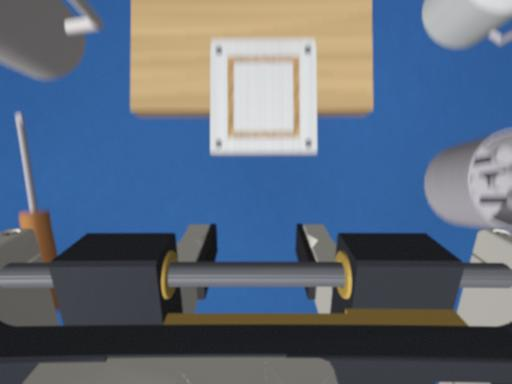

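The plate lies bare side up with its centre at (263, 97), about 47 mm over the front edge. Next I bring the tool vertical and push at mid-thickness.

Request:
carry_out:
  commands:
    - {"dp":[0,0.005,0],"rotation":[0,-10,0]}
    - {"dp":[0,0,0],"rotation":[0,-10,0]}
    - {"dp":[0,0,0.04],"rotation":[0,0,0]}
    - {"dp":[0,0,0.04],"rotation":[0,0,0]}
    - {"dp":[0,0,0],"rotation":[0,0,0]}
    - {"dp":[0,0,0],"rotation":[0,0,0]}

```text
t: 16.15
eef_pos: [0.486, -0.0609, 0.0576]
ee_rot: [-3.136, -0.0, 0.293]
force: [0.2, 0.7, 0.5]
width: 0.0501
gripper_force: 0.0
```

```bash
python3 c.py
```

```text
[-197.8   -8.7   58.1] [-3.13647929e+00 -1.70922118e-03  2.92728679e-01] [-0.12545167  0.34924397  0.25603892]
```

Request:
carry_out:
  commands:
    - {"dp":[0.02,0,0.0065],"rotation":[0,0,0]}
    - {"dp":[0.02,0,0],"rotation":[0,0,0]}
    - {"dp":[0.015,0,0],"rotation":[0,0,0]}
    - {"dp":[0.008,0,0],"rotation":[0,0,0]}
    - {"dp":[0.006,0,0],"rotation":[0,0,0]}
    - {"dp":[0.006,0,0],"rotation":[0,0,0]}
    - {"dp":[0.006,0,0],"rotation":[0,0,0]}

```text
t: 17.12
eef_pos: [0.5622, -0.0378, 0.05]
ee_rot: [-3.136, 0.001, 0.292]
force: [-1.4, 0.1, -0.9]
width: 0.0503
gripper_force: 0.5
```

```bash
cat >c2.py <<'E'
from h import *
im,P=cloud('top'); s=readout.get_state(); print(bf(s['eef_pos']),s['ee_rot'],s['force'])
for r in vision.trace('cover_center','top')[:3]:
    q=P[r['pixels']]; q=q[~np.isnan(q[:,0])]
    c,z,a=rect(planepts(r['pixels'],'top',.034)); print(round(r['score'],2),z,a,bf([*c/1000,.034]),r['position'],np.percentile(q[:,2],[5,50,95]).round(4))
E
python3 c2.py
```

```text
[-117.4   -8.8   50.1] [-3.13619555e+00  3.41560840e-05  2.92340621e-01] [ 1.74660326  0.72438153 -0.51518856]
0.61 [100.3 113.6] 83.5 [-427.5 -188.5   34. ] [268.4, 363.7] [0.0079 0.013  0.0173]
0.6 [76.7 73.5] 19.69 [-273.4 -128.2   34. ] [219.8, 326.0] [0.0037 0.0096 0.0141]
```

Request:
carry_out:
  commands:
    - {"dp":[0.008,0,-0.0005],"rotation":[0,0,0]}
    - {"dp":[0.008,0,0],"rotation":[0,0,0]}
    - {"dp":[0.008,0,0],"rotation":[0,0,0]}
    - {"dp":[0.008,0,0],"rotation":[0,0,0]}
    - {"dp":[0.008,0,0],"rotation":[0,0,0]}
    - {"dp":[0.006,0,0],"rotation":[0,0,0]}

```text
t: 17.98
eef_pos: [0.607, -0.0243, 0.0506]
ee_rot: [-3.136, 0.0, 0.292]
force: [-2.3, -0.7, 2.1]
width: 0.0501
gripper_force: 1.1
```

Request:
carry_out:
  commands:
    - {"dp":[0.003,0,0],"rotation":[0,0,0]}
    - {"dp":[0.003,0,0],"rotation":[0,0,0]}
    - {"dp":[0.003,0,0],"rotation":[0,0,0]}
    - {"dp":[0.003,0,0],"rotation":[0,0,0]}
    - {"dp":[0,0,0],"rotation":[0,0,0]}

```text
t: 18.6
eef_pos: [0.6115, -0.0231, 0.0497]
ee_rot: [-3.135, 0.013, 0.291]
force: [-19.1, -3.8, 14.5]
width: 0.0502
gripper_force: 9.8
```

```bash
python3 c2.py; python3 c.py
```

```text
[-67.1  -9.   49.7] [-3.13510165  0.01287624  0.29084677] [-18.76358422  -4.79932596  13.29025615]
0.57 [102.6 110. ] 83.18 [-428.2 -187.3   34. ] [269.1, 362.4] [0.0083 0.013  0.0177]
[-67.   -9.   49.7] [-3.13510608  0.01268602  0.29090182] [-18.35417941  -4.5639876   12.86216243]
0.82 40036 [  4.3 -10.6  32.5] [0.018 0.006 1.   ] tilt 1.1
```

View pics/wl.png

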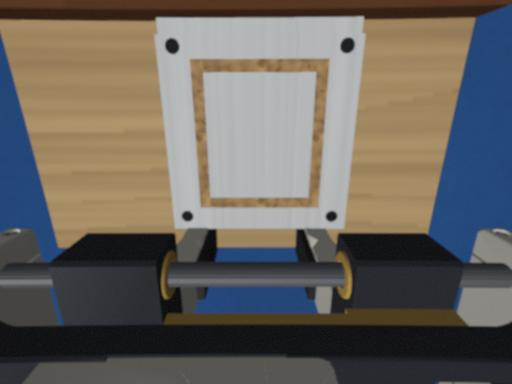

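The plate is pressed against the stop strip (row ~17), square. Now I back away and check.

Request:
carry_out:
  commands:
    - {"dp":[-0.012,0,-0.001],"rotation":[0,0,0]}
    - {"dp":[-0.02,0,0],"rotation":[0,0,0]}
    - {"dp":[-0.04,0,-0.02],"rotation":[0,0,0]}
    - {"dp":[-0.05,0,-0.05],"rotation":[0,0,0]}
    - {"dp":[-0.01,0,-0.03],"rotation":[0,0,0]}
    - {"dp":[0,0,0],"rotation":[0,0,0]}

```text
t: 19.55
eef_pos: [0.4989, -0.0576, 0.1491]
ee_rot: [-3.137, -0.007, 0.293]
force: [-0.4, 0.6, 0.1]
width: 0.0497
gripper_force: 0.0
```

```bash
python3 c.py; python3 - <<'E'
from h import *
im,P=cloud('top'); save(im[90:220,190:370].repeat(4,0).repeat(4,1),'t4.png')
for r in vision.trace('cover_center','top')[:3]:
    c,z,a=rect(planepts(r['pixels'],'top',.034)); print(round(r['score'],2),z,a,bf([*c/1000,.034]))
for c in ('top','scene'):
    if c=='scene': im,P=cloud(c)
    for n in ('oiler','bolt_tin','jug','screwdriver'):
        for r in vision.trace(n,c)[:1]: print(c,n,np.round(np.nanmedian(P[r['pixels']],0),3))
print(readout.get_state()['force'])
E
```

```text
[-185.3   -9.1  147.5] [-3.13617841 -0.00472218  0.29222767] [-0.01664952 -0.04566242 -0.65142669]
0.96 5826 [-42.5 -10.   32.6] [-0.065 -0.015  0.998] tilt 3.8
0.55 237 [-237.4 -136.1    4.4] [0.925 0.364 0.107] tilt 83.8
0.39 3012 [-199.1  209.9   17.7] [ 0.278 -0.391  0.877] tilt 28.7
0.74 [104.  111.3] 81.86 [-429.9 -187.1   34. ]
0.7 [79.  72.8] 20.88 [-275.9 -128.2   34. ]
0.6 [ 98.1 101.9] 15.38 [  3. -11.  34.]
top oiler [ 0.755 -0.187  0.067]
top bolt_tin [ 0.595 -0.251  0.021]
top jug [0.627 0.222 0.061]
scene oiler [ 0.775 -0.208  0.066]
scene bolt_tin [ 0.592 -0.248  0.03 ]
scene jug [0.62  0.209 0.091]
scene screwdriver [0.431 0.148 0.02 ]
[ 0.40687924  0.06351398 -0.58746743]
```

View pics/t4.png

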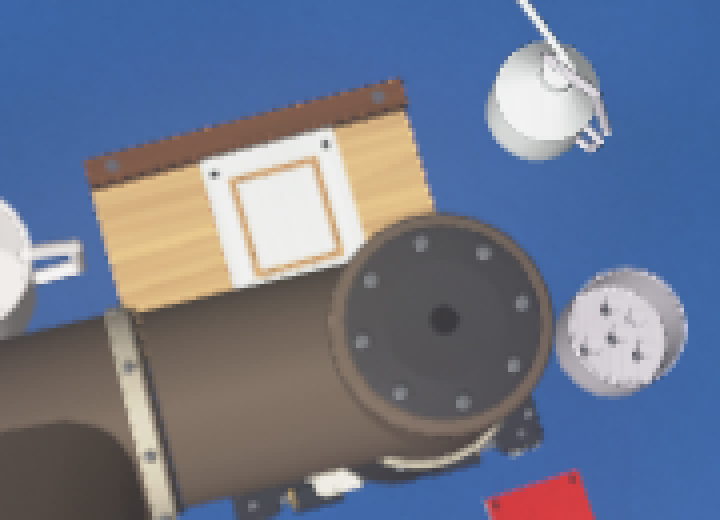

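The plate sits flush and square against the strip (its top edge runs along the strip from (205, 160) to (335, 130)), bare side up. The other things have not moved. Handing in.

```bash
python3 -c "
from station import arm
print(arm.job_done())"
```

```text
the job is handed in; nothing more can be done
None
```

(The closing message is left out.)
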